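# Open the dust gate with the pull rod

### The arm

A 6-joint arm with a two-finger parallel gripper is mounted at the origin on the work surface. World frame = base frame: x ahead of the robot, y to its left, z up, the work surface at z = 0. Lengths are in m, angles in rad, forces in N, time in s.
With the tool pointing down it reaches from about 0.35 to 0.975 m from the base axis. Payload 17.4 kg.
Tool frame: the origin (TCP) lies on the front face of the gripper's body, between the roots of the fingers; the fingertips stand 73 mm ahead of it and the grasp point (between the pads) lies 54 mm ahead of it (r.hold_point_z is the distance from the TCP to the grasp point, in m); z points along the fingers, y is the direction in which the jaws open and shut (so a half turn about z gives the same grasp; the last joint's range is limited). The gripper opens to 85 mm and grips with 20 to 120 N. Pads are 22 mm wide; open, the fingers measure 114 mm over their backs; the gripper's body (76 mm by 85 mm) begins 54 mm behind the grasp point. The pads swing forward as they close: fully open they stand 13 mm farther back than shut.
Start: joints at [1.308, 0.116, 1.442, -0, 1.584, -0.038], TCP at [0.15, 0.658, 0.304] pointing down, gripper open.
Joint ranges: [-2.83, 2.83], [-0.83, 2.19], [0.07, 2.5], [-1.14, 4.28], [0.01, 3], [-2.97, 2.97]. Speed limits (rad/s): [1.89, 1.89, 2.22, 3.14, 3.14, 3.14].

### API

Orientations are given as a unit quaternion [w, x, y, z].
In Python, from bench import r gives the robot as it stands.
- The arm moves only by the tool jog_arm, never from a script. Its argument "moves" is a list of rows, each an object with "offset": the shift along the tool's x, y, z scaled (see below), a list of three; "rot": the turn, a rotation vector about the tool's x, y, z scaled (see below), a list of three. In form: [{"offset": [x, y, z], "rot": [rx, ry, rz]}, ...]. A call has exactly 8 rows; each row is the pose to reach, as a shift and turn from the pose commanded when the call began, along the tool's axes at that moment; what a row does not reach only later rows make up. The controller multiplies each number of a shift by 80 cm and each number of a turn by 90 degrees. A row lasts 1/8 s, in which the tool goes at most 62.5 mm and 10.7 degrees, less where a joint would pass 70% of its speed; a pose out of reach is approached as far as the arm can. A call with a number of a shift or a turn outside -1 to 1 is refused whole. A call with a gripper value outside its range is refused whole. "jaw" is the finger opening in mm, from 0 to 85.4, set as the call begins (left out, the last holds). The fingers move at their own pace and stop on an object; "grip_force" is the grip in N (left out, the last holds). Time passes only in rows, so rows that repeat a pose let the fingers close, or fill a call up. It gives the time, the measured TCP pose, the force and the opening at its end, in the units of the state.
- r.read_state(): the state, without advancing time (a new reading comes with each control period).
- r.grab_frame(name): name is "side" or "top" or "wrist"; returns (picture, depth): 400x640x3 uint8, red, green, blue; 400x640 float32, m along the optical axis (not along the pixel's ray), 0 where there is no reading.
- r.calibration(name): a dict with "vertical_fov" (degrees; the focal length in pixels is half the picture's height over the tangent of half this angle, whatever the lens; pixels are square), "cx", "cy" (the principal point, pixels), "extrinsics" (4x4, takes a point from camera to world coordinates). Camera axes: x right, y down, z forward; pixel columns grow to the right and rows downward; lengths in m; the calibration is good to about 2 mm. A picture is of the moment at which its call begins: read the wrist's pose just before it. calibration takes no time and is no camera call; for the wrist camera it gives the pose at the moment of the call.
- r.close_job(): hands the job in, once; it reports no verdict.
Trained networks look in the newest picture that a camera, given by its name, has taken for a name from the list of things; names that differ only in an ending like _2 or _b are one class to them, and where a whole thing is asked for, a point or a joint stands for the part that bears it (a point fixed in the world has none). Each returns a list of dicts, best first, with "confidence" (0 to 1); they miss things now and then, are a little off and sometimes report something else, mostly with a low value. They report only what shows in the picture. A call takes as long as a camera call. They do not tell look-alikes from the thing itself.
- r.search_frame(target, camera): "pixel" ([row, column] in pixels, amid what is visible of it).
The state is a dict: "time": time; "qpos": joint angles; "qd": joint speeds; "joint_efforts": joint torques, N m; "tool_pos": TCP position; "ee_rot": TCP orientation; "contact_force": force on the tool from outside, world axes, zero at the start; "wrist_torque": the same for the moment, N m; "opening": finger opening in m.
Only numpy, scipy, OpenCV 4.12 (cv2) and the standard library are available. Lean on these libraries where they do the work, as an engineer would, in place of code of your own. Each camera call takes 0.05 s, during which the arm holds its last target.

### The job

The dust gate's sliding lever stands behind a low plywood board inside a wire-topped dust hood, where the gripper must not go. Draw the bent pull rod out of its holder by the crook end, lay it on the bench and let go, then take it again by its wooden handle, reach over the board with it, hook the lever from behind and pull it towards the board until it stops, giving it a firm pull of 15 to 20 N against the stop without wrenching it. Lift the rod out again and lay it flat on the open bench in front of the board, clear of hood and holder; touch the lever with the rod only, leave the gate fully open and do not disturb the glue bottle, the tape measure or the offcut.

Things in the scene. Friction and masses are not known exactly. Their poses are not given: they have to be found in the camera images.
- rod: Loose L-shaped pull rod, mm: wooden handle 26 wide (x), 76 long (y), 26 high; a round dark steel bar, diameter 16, leaves its -y end (see rod_elbow). About 0.2 kg, mostly handle. Origin: on the flat underside below the handle's centre. It starts flat on the bench, handle inside the holder, about 90 of the bar and the crook standing out.
- rod_handle (a point): Middle of the rod's wooden handle, 13 above its underside: the place to hold it when pulling the lever.
- rod_elbow (a point): Elbow of the rod, rod frame (0, -160, 8) mm: the bar runs from the handle along -y to here, its axis 8 above the underside, then bends square to +x for 45 (rounded tip at x = 53), making the crook in the plane in which the rod lies.
- holder: Fixed plywood sleeve on the bench, 104 wide (x), 130 deep (y), 62 high, without a floor (the rod slides on the bench); inside 80 wide, 52 high, 120 deep. Origin: on the bench at the middle of the mouth; the mouth faces its -y, the sleeve extends to +y.
- hood: Fixed dust hood, origin on the bench mid outer face of its barrier board; mm: board x -100..100, y -12..0, 85 high. Side walls beyond |x| = 100 (plywood at -x, wire bars at +x), back wall at y -210. Top of wire bars from y -30 back, underside 184 high. The way in is over the board from its +y side, 85 to 184 high. Gate housing inside is under 30 high. Duct pipe behind.
- lever_post (a point): The gate's lever: an upright steel post of diameter 16 on the sliding plate inside the hood, with a black ball (diameter 26, centre 147 above the bench) on top; plain post from 32 to 134 high. This point: on its axis, 115 above the bench (a good height to hook it), hood frame (30, -78 + joint, 115) mm.
- gate (a joint): Slide of lever and plate along the hood's +y (towards the barrier), in m: 0 = shut, 0.05 = fully open against its stop. It starts within 0.008 of shut, slides against about 6 N of friction and stays where it is left. No spring.
- glue: Bystander: white glue bottle with a cap, diameter 66, 180 high; origin under its centre.
- tape: Bystander: tape measure, 70 x 45 x 60 high; origin under its centre.
- offcut: Bystander: wood offcut lying flat, 60 x 150 x 35 high; origin under its centre.
Not all that is in view belongs to the job. Leave any purple look-alike of the rod alone.

How it is judged:
On the way, in this order (a step that is already met when the one before it is completed fails the run):
1. the rod lies on the bench with its handle wholly outside the holder, let go and at rest (y of rod_handle in the frame of holder below -0.04 m and height (world z) of rod_handle below 0.02 m and height (world z) of rod_elbow below 0.016 m and linear speed of rod below 0.02 m/s and contact force between the fingers and rod below 0.1 N), for 0.2 s.
2. held by its handle, the rod reaches over the board into the hood (distance between the grasp point and rod_handle below 0.05 m and contact force between the fingers and rod above 1 N and y of rod_elbow in the frame of hood below -0.05 m and z of rod_elbow in the frame of hood above 0.085 m and value of joint gate below 0.03 m), for 0.1 s.
3. the rod, held by its handle, pulls the lever firmly against its stop (value of joint gate above 0.046 m and contact force between rod and gate above 10 N and contact force between the fingers and rod above 1 N and distance between the grasp point and rod_handle below 0.05 m), for 0.1 s.
At the end, for the whole second after the job is handed in: The gate stands at least 46 mm open (of 50), and the rod lies flat on the bench (tilt under 0.12 rad), released and at rest, its elbow and handle in front of the barrier board's outer face by 10 mm or more and its handle wholly outside the holder (all of step 1 and value of joint gate above 0.046 m and angle between rod's own z axis and vertical below 0.12 rad and y of each of rod_elbow, rod_handle in the frame of hood above 0.01 m); the robot touches nothing.
It fails at once if the lever is wrenched (contact force between rod and gate above 50 N).
It fails at once if the gripper or arm touches the lever (contact force between any of the fingers, the arm and gate above 0.5 N).
It fails at once if a bystander is moved more than 25 mm or tipped (distance of any of glue, tape, offcut from where it was at the start of the episode above 0.025 m or angle between any of glue, tape, offcut's own z axis and vertical above 0.4 rad).
It also fails if it takes over 58 s, if anything falls off the work surface, if the arm or the gripper's body presses on something with over 40 N, if the wrist force passes 120 N, or if a joint passes its speed limit or range.

## Working session

There is one attempt and no reset: what is moved stays moved. The work goes in short steps, Python scripts to look and compute and a tool call to move; the robot and the scene stay as the last step left them, time stands still between calls to the robot, and variables do not carry over. Pictures are saved under pics/ and viewed, and the job is handed in when it is done.

Besides the shell and the picture viewer there is one more tool, called as a command line: name --argument value ..., lists and objects as JSON in quotes. jog_arm: Moves the arm, as the interface text tells. Its arguments: {"type":"object","properties":{"moves":{"type":"array","items":{"type":"object","properties":{"offset":{"type":"array","items":{"type":"number"}},"rot":{"type":"array","items":{"type":"number"}}}}},"jaw":{"type":"number"},"grip_force":{"type":"number"}},"required":["moves"]}

```bash
ls; mkdir -p pics; python3 - <<'E'
from bench import r
import cv2,json,numpy as np
s=r.read_state();print(s)
for n in ["side","top","wrist"]:
    p,d=r.grab_frame(n);cv2.imwrite(f"pics/{n}0.png",p[:,:,::-1]);np.savez(f"pics/{n}0.npz",p=p,d=d)
    c=r.calibration(n);print(n,c)
    for t in ["rod","rod_handle","rod_elbow","holder","hood","lever_post","glue","tape","offcut"]:
        try:
            print(t,[(x['pixel'],round(x['confidence'],2)) for x in r.search_frame(t,n)])
        except Exception as e: print(t,e)
print(r.hold_point_z, r.read_state()['time'])
E
```

```text
pics
{'time': 0.0, 'qpos': array([ 1.30818532e+00,  1.16459505e-01,  1.44228452e+00,  3.84664748e-05,
        1.58399321e+00, -3.77799046e-02]), 'qd': array([ 1.32001238e-03,  1.13330674e-03, -9.45373885e-04,  1.93872628e-03,
       -5.18224796e-05, -2.01288910e-04]), 'joint_efforts': array([-6.29044316e-04, -7.31979704e+01, -6.32495570e+01, -1.13485662e-04,
        6.27417539e-03,  1.99853940e-05]), 'tool_pos': array([0.15044318, 0.65790343, 0.30316803]), 'ee_rot': array([-1.04647336e-04,  1.12178670e-01,  9.93687888e-01, -5.62966741e-04]), 'contact_force': array([-0.1279443 , -0.41250843, -0.00721002]), 'wrist_torque': array([ 0.01501143, -0.02446092, -0.04517985]), 'opening': 0.08577860676920213}
side {'vertical_fov': 48.25449048553557, 'cx': 324.3635668044285, 'cy': 196.33983402694628, 'extrinsics': array([[ 0.74356605, -0.40537242,  0.5317732 , -0.11572611],
       [-0.66852042, -0.43429324,  0.60371337, -0.63661317],
       [-0.01378324, -0.80440201, -0.59392545,  0.90040797],
       [ 0.        ,  0.        ,  0.        ,  1.        ]])}
rod [([211.7, 280.4], 0.73), ([280.6, 4
[... 883 characters left out ...]
0.75), ([223.8, 496.3], 0.65), ([230.8, 287.3], 0.5)]
holder [([235.9, 240.1], 0.83)]
hood [([222.0, 499.0], 0.63)]
lever_post [([218.9, 466.4], 0.91)]
glue [([175.9, 261.6], 0.58)]
tape [([150.0, 425.2], 0.97)]
offcut [([160.3, 376.1], 0.86)]
wrist {'vertical_fov': 59.85061451476451, 'cx': 325.90484461084463, 'cy': 203.38921589444007, 'extrinsics': array([[ 0.22264321,  0.93991185,  0.25883529,  0.08625228],
       [ 0.97489947, -0.21492815, -0.0581112 ,  0.67435989],
       [ 0.00101159,  0.26527645, -0.96417186,  0.37413877],
       [ 0.        ,  0.        ,  0.        ,  1.        ]])}
rod []
rod_handle []
rod_elbow []
holder []
hood []
lever_post []
glue []
tape []
offcut []
0.0539 1.5
```

View pics/top0.png

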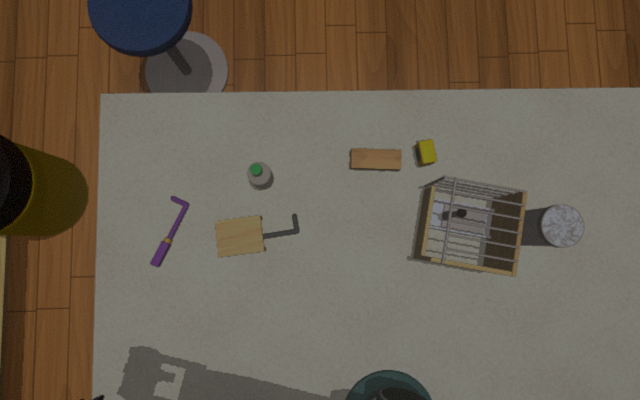

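View pics/side0.png

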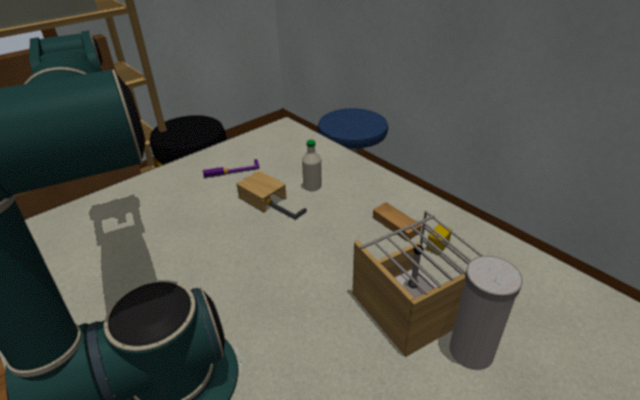

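View pics/wrist0.png

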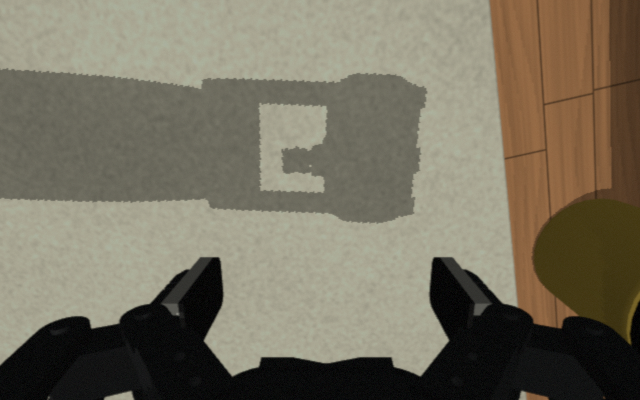

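```bash
cat > h.py <<'E'
import numpy as np,cv2
def cloud(c,d):
    f=d.shape[0]/2/np.tan(np.radians(c['vertical_fov'])/2)
    v,u=np.mgrid[:d.shape[0],:d.shape[1]]
    P=np.stack([(u-c['cx'])/f*d,(v-c['cy'])/f*d,d,np.ones_like(d)],-1)
    return (P@np.asarray(c['extrinsics']).T)[...,:3]
def px(c,X):
    f=200/np.tan(np.radians(c['vertical_fov'])/2)
    q=np.linalg.inv(c['extrinsics'])@np.append(X,1)
    return np.array([c['cx']+f*q[0]/q[2],c['cy']+f*q[1]/q[2]])
E
python3 - <<'E'
from bench import r
from h import *
z=np.load('pics/top0.npz');c=r.calibration('top');W=cloud(c,z['d']);p=z['p'].astype(int)
print(r.read_state()['time'])
def rep(n,m):
    q=W[m]; print(n,m.sum(),q.mean(0).round(4),q.min(0).round(3),q.max(0).round(3))
    if m.sum()>5:
        rect=cv2.minAreaRect((q[:,:2]*1000).astype(np.float32)); print('  ',np.round(rect[0],1),np.round(rect[1],1),round(rect[2],1),cv2.boxPoints(rect).round().tolist())
def box(a,b,c_,d):
    m=np.zeros(W.shape[:2],bool);m[a:b,c_:d]=1;return m
Z=W[...,2]
rep('holder',box(205,265,205,272)&(Z>.05))
dark=(p.sum(-1)<230)
rep('rod',box(205,250,258,305)&dark&(Z<.03)&(Z>.004))
rep('hoodtop',box(170,280,405,530)&(Z>.17))
rep('hood>75',box(170,280,405,530)&(Z>.075))
rep('glue',box(155,195,240,280)&(Z>.02))
rep('tape',box(130,170,410,440)&(Z>.03))
rep('offcut',box(140,175,345,405)&(Z>.02))
rep('purple',(p[...,0]-p[...,1]>30)&(p[...,2]-p[...,1]>30))
im=z['p'][150:300,140:400];cv2.imwrite('pics/c1.png',cv2.resize(im[:,:,::-1],None,fx=3,fy=3,interpolation=cv2.INTER_CUBIC))
im=z['p'][160:290,400:600];cv2.imwrite('pics/c2.png',cv2.resize(im[:,:,::-1],None,fx=4,fy=4,interpolation=cv2.INTER_CUBIC))
E
```

```text
1.5
holder 1720 [0.5293 0.4138 0.0752] [0.471 0.223 0.053] [0.588 0.485 1.259]
   [537.1 354.4] [104.  255.2] 6.8 [[470.0, 475.0], [500.0, 222.0], [604.0, 234.0], [574.0, 487.0]]
rod 241 [0.5461 0.2902 0.015 ] [0.523 0.251 0.007] [0.592 0.355 0.023]
   [557.2 305.1] [ 56.9 106.7] 8.7 [[521.0, 354.0], [537.0, 248.0], [593.0, 257.0], [577.0, 362.0]]
hoodtop 2319 [ 0.5297 -0.2278  0.2108] [ 0.413 -0.355  0.17 ] [0.673 0.223 1.259]
   [570.5 -75.9] [565.4 225.7] 79.1 [[406.0, -332.0], [628.0, -375.0], [735.0, 180.0], [513.0, 223.0]]
hood>75 4399 [ 0.541  -0.2433  0.1675] [ 0.412 -0.385  0.075] [0.674 0.223 1.259]
   [567.  -93.7] [601.4 226. ] 79.0 [[399.0, -367.0], [621.0, -410.0], [735.0, 180.0], [513.0, 223.0]]
glue 553 [0.6889 0.3465 0.1425] [0.513 0.223 0.02 ] [0.731 0.384 1.259]
   [613.1 309.7] [256.7  64. ] 26.9 [[484.0, 280.0], [513.0, 223.0], [742.0, 339.0], [713.0, 396.0]]
tape 438 [ 0.7613 -0.124   0.0675] [ 0.513 -0.158  0.03 ] [0.803 0.223 1.259]
   [664.3  41.6] [ 76.1 466. ] 30.5 [[513.0, 223.0], [750.0, -179.0], [815.0, -140.0], [579.0, 262.0]]
offcut 1058 [0.7474 0.02   0.0486] [ 0.513 -0.059  0.021] [0.784 0.223 1.259]
   [681.8 110.2] [138.1 381.4] 36.3 [[513.0, 223.0], [739.0, -84.0], [850.0, -3.0], [625.0, 305.0]]
purple 210 [0.5163 0.6365 0.0288] [0.451 0.223 0.01 ] [0.646 0.676 1.259]
   [485.9 454.2] [421.2 198.5] 71.5 [[325.0, 286.0], [513.0, 223.0], [647.0, 622.0], [458.0, 685.0]]
```

View pics/c1.png

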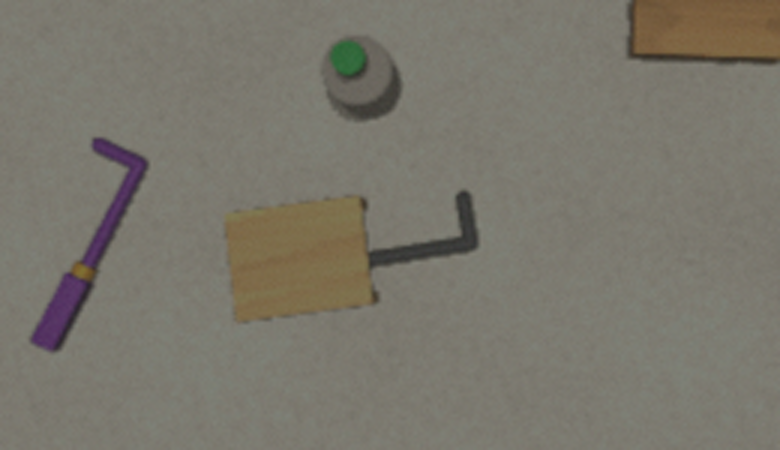

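View pics/c2.png

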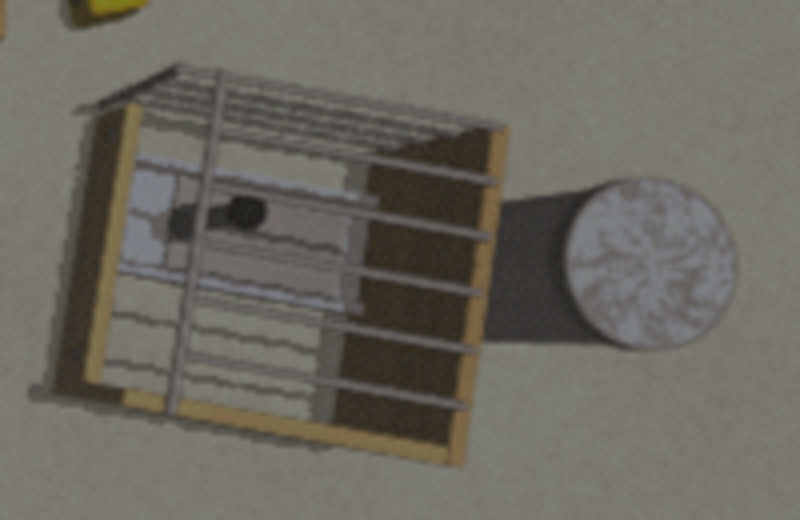

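```bash
python3 - <<'E'
from bench import r
from h import *
z=np.load('pics/top0.npz');c=r.calibration('top');W=cloud(c,z['d']);p=z['p'].astype(int);Z=W[...,2];ok=z['d']>.2
def rep(n,m):
    q=W[m&ok]; print(n,len(q),q.mean(0).round(4),q.min(0).round(3),q.max(0).round(3))
    rect=cv2.minAreaRect((q[:,:2]*1000).astype(np.float32)); print('  ',np.round(rect[0],1),np.round(rect[1],1),round(rect[2],1),cv2.boxPoints(rect).round().tolist())
def box(a,b,c_,d):
    m=np.zeros(W.shape[:2],bool);m[a:b,c_:d]=1;return m
rep('holder',box(205,265,205,272)&(Z>.058)&(Z<.07))
print('bench z',np.median(Z[280:320,200:350]))
dark=(p.sum(-1)<230)
rep('rod',box(205,250,258,305)&dark&(Z<.03)&(Z>.008))
m=box(205,250,268,305)&dark&(Z<.03)&ok
print(cv2.resize(m[205:250,258:305].astype(np.uint8),None,fx=1,fy=1).sum())
for row in m[208:245,262:305]: print(''.join('#' if x else '.' for x in row))
rep('boardtop',box(170,280,418,440)&(Z>.078)&(Z<.092))
rep('walltops',box(170,280,405,530)&(Z>.178)&(Z<.21)) 
rep('ball',box(205,222,452,470)&(Z>.13)&(Z<.165)&dark)
rep('glue',box(155,195,240,280)&(Z>.02))
rep('tape',box(130,170,410,440)&(Z>.03))
rep('offcut',box(140,175,345,405)&(Z>.02))
E
```

```text
holder 1628 [0.5293 0.4165 0.0622] [0.471 0.346 0.058] [0.588 0.485 0.069]
   [529.6 416.3] [103.8 130.3] 6.5 [[471.0, 475.0], [485.0, 346.0], [589.0, 357.0], [574.0, 487.0]]
bench z 0.00011278107489620659
rod 237 [0.546  0.2904 0.0151] [0.523 0.251 0.009] [0.592 0.355 0.023]
   [557.2 305.1] [ 56.9 106.7] 8.7 [[521.0, 354.0], [537.0, 248.0], [593.0, 257.0], [577.0, 362.0]]
223
...........................................
...........................................
...........................................
...........................................
...........................................
...........................................
...............................###.........
..............................#####........
..............................#####........
..............................#####........
..............................#####........
..............................#####........
...............................#####.......
...............................#####.......
...............................#####.......
...............................#####.......
...............
[... 1309 characters left out ...]
-0.1847  0.1556] [ 0.567 -0.197  0.143] [ 0.589 -0.174  0.162]
   [ 579.2 -185.8] [21.9 20.8] 46.4 [[564.0, -187.0], [579.0, -201.0], [594.0, -185.0], [579.0, -171.0]]
glue 544 [0.6918 0.3485 0.124 ] [0.667 0.321 0.02 ] [0.731 0.384 0.184]
   [698.9 352.6] [62.4 63.6] 89.8 [[667.0, 322.0], [731.0, 321.0], [731.0, 384.0], [667.0, 384.0]]
tape 434 [ 0.7636 -0.1272  0.0565] [ 0.729 -0.158  0.03 ] [ 0.803 -0.104  0.066]
   [ 765.9 -129.8] [70.2 49.3] 8.8 [[727.0, -111.0], [735.0, -160.0], [804.0, -149.0], [797.0, -100.0]]
offcut 1046 [0.75   0.0177 0.0347] [ 0.718 -0.059  0.021] [0.784 0.092 0.043]
   [751.6  16.7] [149.3  61.8] 87.0 [[717.0, -56.0], [779.0, -59.0], [786.0, 90.0], [725.0, 93.0]]
```

```bash
cat > fitrod.py <<'E'
from h import *
from scipy.optimize import minimize
def seg(P,a,b):
    t=np.clip(((P-a)@(b-a))/((b-a)@(b-a)),0,1)[:,None]
    return np.linalg.norm(P-a-t*(b-a),axis=1)
def fit(P,x0,ymax=-70):  # P xy mm of surface pts on bar; fit centreline
    def cost(v):
        c,s=np.cos(v[2]),np.sin(v[2]);Q=(P-v[:2])@np.array([[c,-s],[s,c]])
        d=np.minimum(seg(Q,np.array([0,-160.]),np.array([0,-40.])),seg(Q,np.array([0,-160.]),np.array([45,-160.])))
        # extents penalty
        e=(Q[:,0].max()-52.)**2+(Q[:,1].min()+167.)**2
        return np.mean(d**2)+.02*e
    return minimize(cost,x0,method='Nelder-Mead',options=dict(maxiter=4000,xatol=1e-3,fatol=1e-6))
E
python3 - <<'E'
from bench import r
from fitrod import *
z=np.load('pics/top0.npz');c=r.calibration('top');W=cloud(c,z['d']);p=z['p'].astype(int);Z=W[...,2]
m=np.zeros(Z.shape,bool);m[205:250,268:305]=1;m&=(p.sum(-1)<230)&(Z<.03)&(Z>.004)
R=fit(W[m][:,:2]*1000,[519,414,.15]);print(R.x,R.fun)
x,y,t=R.x
T=lambda a,b:(x+a*np.cos(t)-b*np.sin(t),y+a*np.sin(t)+b*np.cos(t))
print('elbow',T(0,-160),'grasp',T(0,-125),np.degrees(t))
# hood: board top strip
yel=(p[...,0]-p[...,2]>25)
b=np.zeros(Z.shape,bool);b[180:262,415:442]=1;b&=(Z>.081)&(Z<.089)&yel
q=W[b][:,:2]*1000;print(len(q));
rect=cv2.minAreaRect(q.astype(np.float32));print(rect,cv2.boxPoints(rect).round(1).tolist())
w=np.zeros(Z.shape,bool);w[180:280,490:530]=1;w&=(Z>.17)&(Z<.205)&yel
q=W[w][:,:2]*1000;rect=cv2.minAreaRect(q.astype(np.float32));print('back',rect,cv2.boxPoints(rect).round(1).tolist())
w=np.zeros(Z.shape,bool);w[250:280,415:530]=1;w&=(Z>.17)&(Z<.205)&yel
q=W[w][:,:2]*1000;rect=cv2.minAreaRect(q.astype(np.float32));print('left',rect,cv2.boxPoints(rect).round(1).tolist(),W[w][:,2].mean())
E
```

```text
[5.19954079e+02 4.13975802e+02 1.43631939e-01] 16.755635396387802
elbow (np.float64(542.8562529933065), np.float64(255.62337708150037)) grasp (np.float64(537.8464023293357), np.float64(290.2629699821785)) 8.229503903395958
272
((563.2109375, -115.7333984375), (12.402006149291992, 198.1163330078125), 78.9489974975586) [[464.79998779296875, -102.80000305175781], [659.2000122070312, -140.8000030517578], [661.5999755859375, -128.60000610351562], [467.20001220703125, -90.69999694824219]]
back ((514.8818969726562, -317.0641784667969), (65.46070098876953, 228.816162109375), 63.32058334350586) [[398.0, -294.8999938964844], [602.4000244140625, -397.70001220703125], [631.7999877929688, -339.20001220703125], [427.3999938964844, -236.39999389648438]]
left ((439.8009033203125, -205.2796173095703), (65.1387939453125, 228.5703125), 3.5657339096069336) [[400.20001220703125, -93.19999694824219], [414.3999938964844, -321.3999938964844], [479.3999938964844, -317.29998779296875], [465.20001220703125, -89.19999694824219]] 0.18509579668643492
```

```bash
cat > mv.py <<'E'
import sys
from bench import r
import numpy as np
from scipy.spatial.transform import Rotation as Ro
def go(x,y,z,yaw,show=True,flat=None):
    """target TCP mm, yaw deg = world angle of tool y axis (tool down)"""
    s=r.read_state();q=s['ee_rot'];R=Ro.from_quat([q[1],q[2],q[3],q[0]])
    a=np.radians(yaw);ty=np.array([np.cos(a),np.sin(a),0]);tz=np.array([0,0,-1.]);tx=np.cross(ty,tz)
    best=None
    for sg in (1,-1):
        T=Ro.from_matrix(np.stack([sg*tx,sg*ty,tz],1));rv=(R.inv()*T).as_rotvec()
        if best is None or np.linalg.norm(rv)<np.linalg.norm(best): best=rv
    d=R.inv().apply(np.array([x,y,z])/1000-s['tool_pos'])
    print('t',round(s['time'],2),'off',(d/.8).round(4).tolist(),'rot',(best/(np.pi/2)).round(4).tolist(),'open',round(s['opening']*1000,1),'pos',(s['tool_pos']*1000).round(1),'F',s['contact_force'].round(1))
    ty=R.as_matrix()[:,1];tx=R.as_matrix()[:,0]
    print(' tool x',tx.round(3),'y',ty.round(3),'yaw',np.degrees(np.arctan2(ty[1],ty[0])).round(2))
if __name__=='__main__': go(*map(float,sys.argv[1:5]))
E
python3 mv.py 537.8 290.3 200 8.2
```

```text
t 1.5 off [-0.5744, -0.3402, 0.1299] rot [-0.0, 0.0, 0.7658] open 85.5 pos [150.5 658.  303.9] F [0.1 0.3 0.4]
 tool x [-0.975  0.223 -0.   ] y [ 0.223  0.975 -0.   ] yaw 77.12
```

jog_arm --moves '[{"offset": [-0.06,-0.036,0.01],"rot": [0,0,0.08]},{"offset": [-0.13,-0.077,0.02],"rot": [0,0,0.18]},{"offset": [-0.2,-0.12,0.04],"rot": [0,0,0.29]},{"offset": [-0.27,-0.16,0.05],"rot": [0,0,0.4]},{"offset": [-0.34,-0.2,0.07],"rot": [0,0,0.51]},{"offset": [-0.41,-0.24,0.09],"rot": [0,0,0.62]},{"offset": [-0.48,-0.285,0.11],"rot": [0,0,0.72]},{"offset": [-0.5744,-0.3402,0.13],"rot": [0,0,0.7658]}]' --jaw 60 --grip_force 80

```text
time: 2.5
tool_pos: [0.5029, 0.3229, 0.2093]
ee_rot: [0.0, 0.656, 0.755, 0.0]
contact_force: [-0.1, 1.1, 0.6]
opening: 0.0593
```

```bash
python3 mv.py 537.8 290.3 150 8.2
```

```text
t 2.5 off [-0.0464, 0.0376, 0.0741] rot [0.0002, -0.0001, -0.0024] open 59.3 pos [502.9 322.9 209.3] F [-0.1  1.1  0.6]
 tool x [-0.139  0.99   0.   ] y [0.99  0.139 0.   ] yaw 7.99
```

jog_arm --moves '[{"offset": [-0.02,0.016,0.03],"rot": [0,0,0]},{"offset": [-0.0464,0.0376,0.0741],"rot": [0,0,0]},{"offset": [-0.0464,0.0376,0.0741],"rot": [0,0,0]},{"offset": [-0.0464,0.0376,0.0741],"rot": [0,0,0]},{"offset": [-0.0464,0.0376,0.0741],"rot": [0,0,0]},{"offset": [-0.0464,0.0376,0.0741],"rot": [0,0,0]},{"offset": [-0.0464,0.0376,0.0741],"rot": [0,0,0]},{"offset": [-0.0464,0.0376,0.0741],"rot": [0,0,0]}]'

```text
time: 3.5
tool_pos: [0.5367, 0.2922, 0.1505]
ee_rot: [0.0, 0.655, 0.756, 0.0]
contact_force: [0.3, 0.0, 0.0]
opening: 0.0598
```

```bash
python3 mv.py 537.8 290.3 78 8.2; python3 - <<'E'
from bench import r
import cv2
from h import *
p,d=r.grab_frame('wrist');c=r.calibration('wrist')
cv2.imwrite('pics/w1.png',p[:,:,::-1]);np.savez('pics/w1.npz',p=p,d=d,E=c['extrinsics'])
for n,X in dict(elbow=[.5429,.2556,.008],grasp=[.5378,.2903,.008],tip=[.595,.263,.008],mouth=[.537,.3515,0]).items(): print(n,px(c,np.array(X)).round(1))
E
```

```text
t 3.5 off [-0.0026, 0.001, 0.0906] rot [0.0001, -0.0, 0.0001] open 59.8 pos [536.7 292.2 150.5] F [0.3 0.  0. ]
 tool x [-0.143  0.99   0.   ] y [0.99  0.143 0.   ] yaw 8.21
elbow [325.  271.1]
grasp [324.8 221.4]
tip [403.4 271.3]
mouth [337.6 124.2]
```

View pics/w1.png

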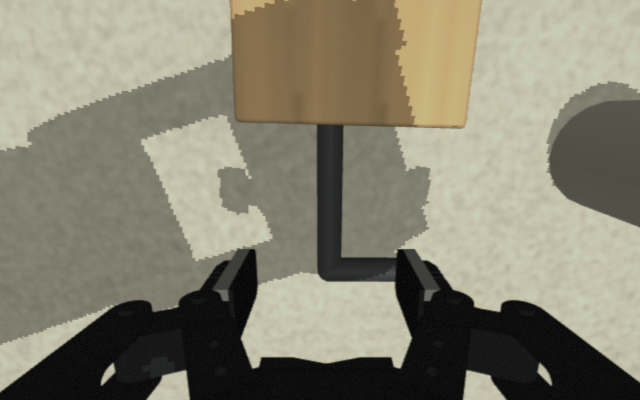

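jog_arm --moves '[{"offset": [-0.001,0.003,0.03],"rot": [0,0,0]},{"offset": [-0.0026,0.0035,0.065],"rot": [0,0,0]},{"offset": [-0.0026,0.0035,0.085],"rot": [0,0,0]},{"offset": [-0.0026,0.0035,0.0935],"rot": [0,0,0]},{"offset": [-0.0026,0.0035,0.0935],"rot": [0,0,0]},{"offset": [-0.0026,0.0035,0.0935],"rot": [0,0,0]},{"offset": [-0.0026,0.0035,0.0935],"rot": [0,0,0]},{"offset": [-0.0026,0.0035,0.0935],"rot": [0,0,0]}]'

```text
time: 4.55
tool_pos: [0.54, 0.2905, 0.0759]
ee_rot: [0.0, 0.655, 0.756, 0.0]
contact_force: [0.7, -1.2, 0.4]
opening: 0.0601
```

jog_arm --moves '[{"offset": [0,0,0],"rot": [0,0,0]},{"offset": [0,0,0],"rot": [0,0,0]},{"offset": [0,0,0],"rot": [0,0,0]},{"offset": [0,0,0],"rot": [0,0,0]},{"offset": [0,0,0],"rot": [0,0,0]},{"offset": [0,0,0],"rot": [0,0,0]},{"offset": [0,0,0],"rot": [0,0,0]},{"offset": [0,0,0],"rot": [0,0,0]}]' --jaw 0 --grip_force 60

```text
time: 5.55
tool_pos: [0.54, 0.2905, 0.0758]
ee_rot: [0.0, 0.655, 0.756, 0.0]
contact_force: [-1.2, -1.2, 5.2]
opening: 0.0132
```

```bash
python3 mv.py 557.5 111 75.5 7
```

```text
t 5.55 off [-0.2251, -0.0103, 0.0003] rot [0.0001, -0.0, 0.0133] open 13.2 pos [540.  290.5  75.8] F [-1.2 -1.2  5.2]
 tool x [-0.143  0.99   0.   ] y [0.99  0.143 0.   ] yaw 8.2
```

jog_arm --moves '[{"offset": [-0.01,0,0],"rot": [0,0,0]},{"offset": [-0.025,0,0],"rot": [0,0,0]},{"offset": [-0.045,0,0],"rot": [0,0,0]},{"offset": [-0.065,0,0],"rot": [0,0,0]},{"offset": [-0.085,0,0],"rot": [0,0,0]},{"offset": [-0.105,0,0],"rot": [0,0,0]},{"offset": [-0.125,0,0],"rot": [0,0,0]},{"offset": [-0.14,0,0],"rot": [0,0,0]}]'

```text
time: 6.55
tool_pos: [0.556, 0.1783, 0.0758]
ee_rot: [0.0, 0.655, 0.756, 0.0]
contact_force: [-1.0, 3.7, 5.5]
opening: 0.0137
```

```bash
python3 - <<'E'
from bench import r
import cv2
from h import *
s=r.read_state();print(s['time'],s['tool_pos'],s['opening'],s['contact_force'])
p,d=r.grab_frame('side')
cv2.imwrite('pics/s2.png',cv2.resize(p[130:300,180:500][:,:,::-1],None,fx=2.5,fy=2.5))
p,d=r.grab_frame('wrist')
cv2.imwrite('pics/w2.png',p[:,:,::-1])
E
```

```text
6.55 [0.55601383 0.17831848 0.07575584] 0.013700197073487899 [-1.01055769  3.67317201  5.49956402]
```

View pics/s2.png

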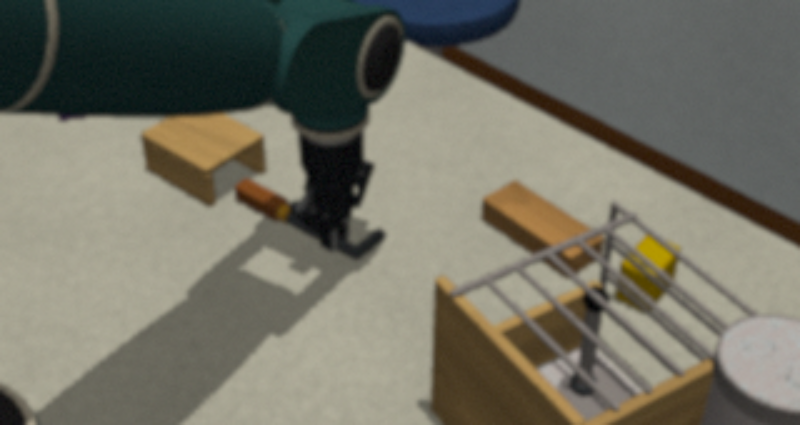

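View pics/w2.png

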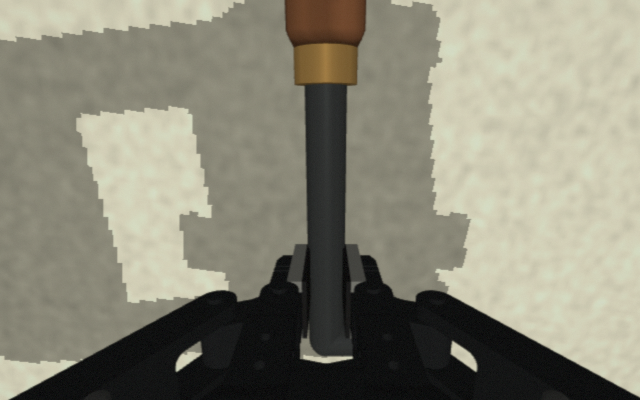

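jog_arm --moves '[{"offset": [-0.01,0,0],"rot": [0,0,0]},{"offset": [-0.03,0,0],"rot": [0,0,0]},{"offset": [-0.05,0,0],"rot": [0,0,0]},{"offset": [-0.07,0,0],"rot": [0,0,0]},{"offset": [-0.085,0,0],"rot": [0,0,0]},{"offset": [-0.09,0,0],"rot": [0,0,0]},{"offset": [-0.09,0,0],"rot": [0,0,0]},{"offset": [-0.09,0,0],"rot": [0,0,0]}]'

```text
time: 7.65
tool_pos: [0.5662, 0.1069, 0.0758]
ee_rot: [0.001, 0.655, 0.756, -0.0]
contact_force: [0.0, -3.8, 5.3]
opening: 0.0133
```

jog_arm --moves '[{"offset": [0,0,0],"rot": [0,0,0]},{"offset": [0,0,0],"rot": [0,0,0]},{"offset": [0,0,0],"rot": [0,0,0]},{"offset": [0,0,-0.03],"rot": [0,0,0]},{"offset": [0,0,-0.07],"rot": [0,0,0]},{"offset": [0.07,0,-0.12],"rot": [0,0,0]},{"offset": [0.14,0,-0.14],"rot": [0,0,0]},{"offset": [0.156,0,-0.14],"rot": [0,0,0]}]' --jaw 70

```text
time: 8.65
tool_pos: [0.5481, 0.2346, 0.1893]
ee_rot: [0.0, 0.654, 0.757, 0.001]
contact_force: [0.7, -0.1, -0.0]
opening: 0.0704
```

```bash
python3 - <<'E'
from bench import r
import cv2
from h import *
s=r.read_state();print(s['time'],s['tool_pos'],s['opening'],s['contact_force'])
p,d=r.grab_frame('wrist');c=r.calibration('wrist')
cv2.imwrite('pics/w3.png',p[:,:,::-1]);np.savez('pics/w3.npz',p=p,d=d,E=c['extrinsics'])
print(r.search_frame('rod_handle','wrist'),r.search_frame('rod_elbow','wrist'))
p,d=r.grab_frame('top');np.savez('pics/top3.npz',p=p,d=d)
cv2.imwrite('pics/t3.png',cv2.resize(p[130:300,240:500][:,:,::-1],None,fx=3,fy=3))
E
```

```text
8.65 [0.54806438 0.2345975  0.18931901] 0.07037368927773771 [ 0.66590171 -0.14304705 -0.04453147]
[{'pixel': [232.8, 322.7], 'confidence': 0.87}] [{'pixel': [235.7, 325.1], 'confidence': 0.58}]
```

View pics/w3.png

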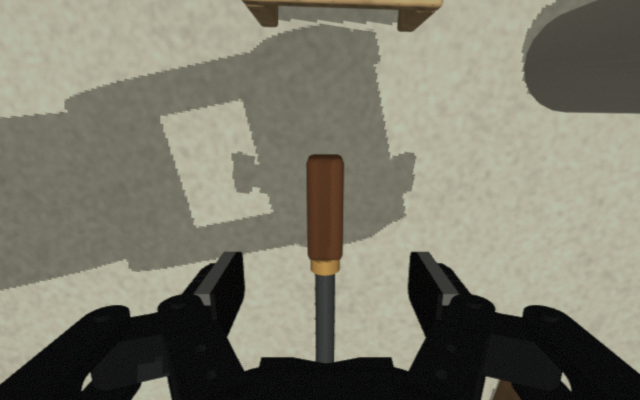

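View pics/t3.png

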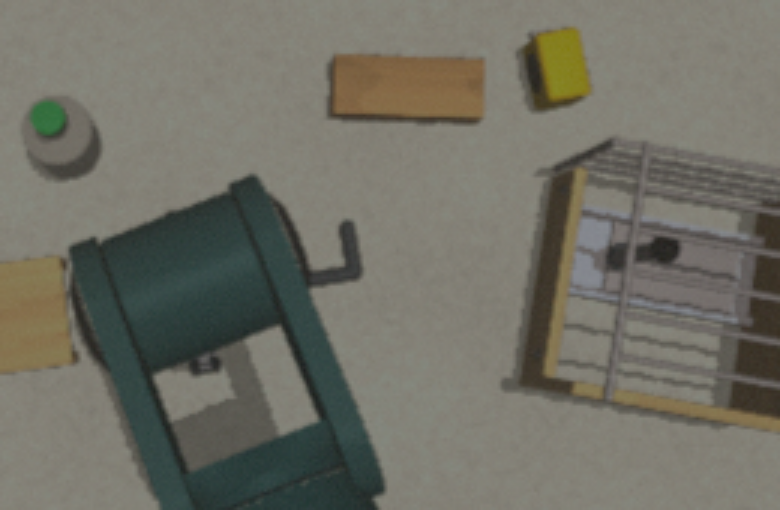

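```bash
python3 - <<'E'
from bench import r
from h import *
z=np.load('pics/w3.npz');c=r.calibration('wrist');c['extrinsics']=z['E'];W=cloud(c,z['d']);p=z['p'].astype(int)
m=(p[...,0]-p[...,2]>35);m[:140]=0;m[280:]=0;m[:,:290]=0;m[:,360:]=0
q=W[m];q=q[q[:,2]>.02];rect=cv2.minAreaRect((q[:,:2]*1000).astype(np.float32));print(rect,q[:,2].max(),q[:,2].mean(),cv2.boxPoints(rect).round(1).tolist())
E
python3 mv.py 541 244 76 8.2
```

```text
((547.462158203125, 242.34085083007812), (24.481643676757812, 120.91986846923828), 8.452467918395996) 0.2583661790601964 0.02547742118186361 [[526.5, 300.29998779296875], [544.2000122070312, 180.6999969482422], [568.5, 184.3000030517578], [550.7000122070312, 303.8999938964844]]
t 8.85 off [0.0173, -0.0064, 0.1383] rot [-0.0008, 0.0004, 0.0] open 69.8 pos [548.2 231.1 186.6] F [ 0.2 -1.3  0.1]
 tool x [-0.143  0.99  -0.001] y [ 0.99   0.143 -0.001] yaw 8.2
```

```bash
python3 - <<'E'
from bench import r
from h import *
z=np.load('pics/w3.npz');c=r.calibration('wrist');c['extrinsics']=z['E'];W=cloud(c,z['d'])
for v in (156,158,160,210,256,260,264,270,300): print(v,W[v,[310,325,340]].round(4).tolist())
E
```

```text
156 [[0.533, 0.268, 0.0082], [0.5436, 0.2701, 0.0124], [0.5546, 0.2706, 0.0041]]
158 [[0.5335, 0.2683, 0.0205], [0.5436, 0.2699, 0.021], [0.554, 0.2708, 0.0169]]
160 [[0.5337, 0.2674, 0.0233], [0.5438, 0.2688, 0.0232], [0.5539, 0.2703, 0.0229]]
210 [[0.5385, 0.2331, 0.0257], [0.5488, 0.2343, 0.0248], [0.5593, 0.2356, 0.0242]]
256 [[0.5431, 0.1981, 0.0245], [0.5539, 0.1999, 0.0249], [0.5648, 0.2009, 0.0237]]
260 [[0.5437, 0.1902, 0.0141], [0.5544, 0.1967, 0.0247], [0.568, 0.1869, -0.0009]]
264 [[0.5442, 0.1867, 0.0137], [0.5549, 0.1927, 0.0229], [0.5687, 0.1828, -0.0021]]
270 [[0.5449, 0.1815, 0.0131], [0.5556, 0.1878, 0.0227], [0.5695, 0.1777, -0.0018]]
300 [[0.5392, 0.3022, 0.2584], [0.5599, 0.1586, 0.0152], [0.5737, 0.1512, -0.0005]]
```

```bash
python3 mv.py 548.5 232.5 74.5 8.2
```

```text
t 8.85 off [0.0018, 0.0008, 0.1402] rot [-0.0008, 0.0004, 0.0] open 69.8 pos [548.2 231.1 186.6] F [ 0.2 -1.3  0.1]
 tool x [-0.143  0.99  -0.001] y [ 0.99   0.143 -0.001] yaw 8.2
```

jog_arm --moves '[{"offset": [0.0018,0.001,0.04],"rot": [0,0,0]},{"offset": [0.0018,0.001,0.09],"rot": [0,0,0]},{"offset": [0.0018,0.001,0.125],"rot": [0,0,0]},{"offset": [0.0018,0.001,0.14],"rot": [0,0,0]},{"offset": [0.0018,0.001,0.14],"rot": [0,0,0]},{"offset": [0.0018,0.001,0.14],"rot": [0,0,0]},{"offset": [0.0018,0.001,0.14],"rot": [0,0,0]},{"offset": [0.0018,0.001,0.14],"rot": [0,0,0]}]'

```text
time: 9.85
tool_pos: [0.5491, 0.2335, 0.0762]
ee_rot: [0.0, 0.655, 0.756, 0.0]
contact_force: [0.3, 0.5, -0.7]
opening: 0.0701
```

jog_arm --moves '[{"offset": [0,0,0],"rot": [0,0,0]},{"offset": [0,0,0],"rot": [0,0,0]},{"offset": [0,0,0],"rot": [0,0,0]},{"offset": [0,0,0],"rot": [0,0,0]},{"offset": [0,0,0],"rot": [0,0,0]},{"offset": [0,0,0],"rot": [0,0,0]},{"offset": [0,0,0],"rot": [0,0,0]},{"offset": [0,0,0],"rot": [0,0,0]}]' --jaw 0 --grip_force 110

```text
time: 10.85
tool_pos: [0.5491, 0.2335, 0.076]
ee_rot: [0.0, 0.655, 0.756, 0.0]
contact_force: [-1.1, 0.2, 6.2]
opening: 0.0239
```

```bash
python3 - <<'E'
# hood frame calc
import numpy as np
H=np.array([564.4,-109.6]);a=np.radians(-11.05);X=np.array([np.cos(a),np.sin(a)]);Y=np.array([-np.sin(a),np.cos(a)])
for hx,hy in ((-40,110),(-40,58),(8,58),(8,110)): print(hx,hy,H+hx*X+hy*Y)
E
python3 mv.py 548.5 232.5 225 -11
```

```text
-40 110 [546.22479904   6.02725487]
-40 58 [536.25819023 -45.00868059]
8 58 [583.36828451 -54.20862718]
8 110 [593.33489331  -3.17269171]
t 10.85 off [-0.0011, -0.0008, -0.1863] rot [0.0003, -0.0001, 0.2133] open 23.9 pos [549.1 233.5  76. ] F [-1.1  0.2  6.2]
 tool x [-0.143  0.99   0.   ] y [0.99  0.143 0.001] yaw 8.2
```

```bash
python3 mv.py 557.7 64.9 185 -11
```

```text
t 10.85 off [-0.2101, -0.0193, -0.1363] rot [0.0003, -0.0001, 0.2133] open 23.9 pos [549.1 233.5  76. ] F [-1.1  0.2  6.2]
 tool x [-0.143  0.99   0.   ] y [0.99  0.143 0.001] yaw 8.2
```

jog_arm --moves '[{"offset": [0,0,-0.015],"rot": [0,0,0]},{"offset": [0,0,-0.04],"rot": [0,0,0]},{"offset": [-0.01,-0.001,-0.07],"rot": [0,0,0.02]},{"offset": [-0.04,-0.004,-0.1],"rot": [0,0,0.06]},{"offset": [-0.08,-0.007,-0.12],"rot": [0,0,0.11]},{"offset": [-0.12,-0.011,-0.1363],"rot": [0,0,0.16]},{"offset": [-0.16,-0.015,-0.1363],"rot": [0,0,0.2]},{"offset": [-0.19,-0.0175,-0.1363],"rot": [0,0,0.2133]}]'

```text
time: 11.85
tool_pos: [0.5568, 0.0797, 0.1863]
ee_rot: [0.0, 0.772, 0.635, 0.001]
contact_force: [-0.9, -0.0, -2.2]
opening: 0.0241
```

```bash
python3 mv.py 557.7 64.9 185 -11;  python3 - <<'E'
from bench import r
import cv2
from h import *
for n in ('top','side','wrist'):
    p,d=r.grab_frame(n);np.savez(f'pics/{n}4.npz',p=p,d=d)
    a=dict(top=(150,300,300,540),side=(130,330,260,520),wrist=(0,400,0,640))[n]
    cv2.imwrite(f'pics/{n}4.png',cv2.resize(p[a[0]:a[1],a[2]:a[3]][:,:,::-1],None,fx=1 if n=='wrist' else 3,fy=1 if n=='wrist' else 3))
E
```

```text
t 11.85 off [-0.018, 0.0047, 0.0016] rot [0.001, -0.0003, -0.0011] open 24.1 pos [556.8  79.7 186.3] F [-0.9 -0.  -2.2]
 tool x [0.193 0.981 0.   ] y [ 0.981 -0.193  0.002] yaw -11.1
```

View pics/top4.png

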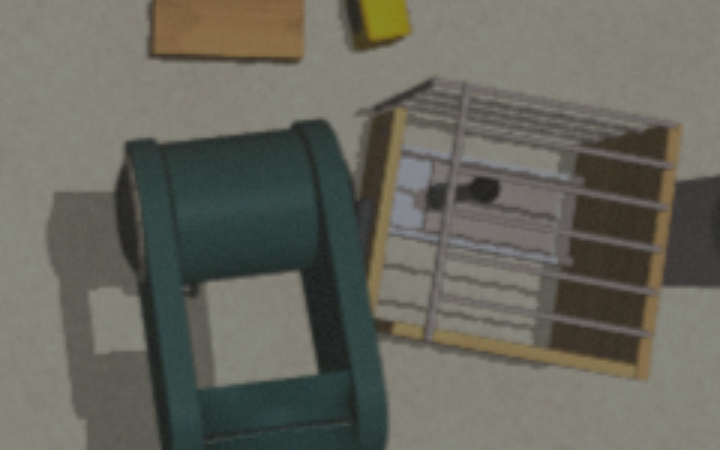

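View pics/side4.png

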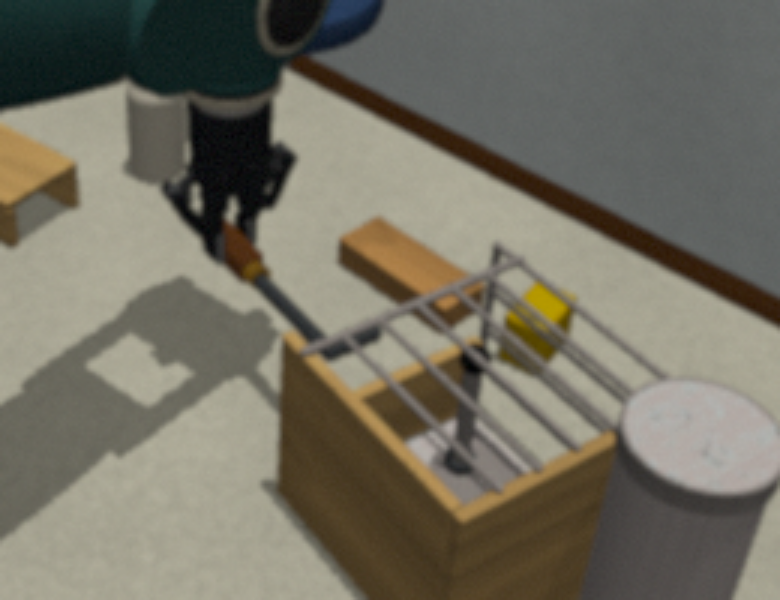

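View pics/wrist4.png

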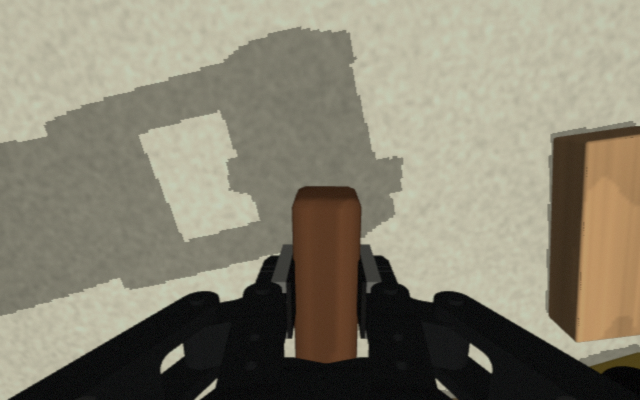

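```bash
python3 - <<'E'
from bench import r
from h import *
z=np.load('pics/side4.npz');c=r.calibration('side');W=cloud(c,z['d'])
for u,v in ((345,222),(350,228),(356,233),(362,239),(367,244),(371,246),(378,243),(384,241)):
    print(u,v,W[v,u].round(4),z['p'][v,u])
# model: handle at tool (556.8,~65..79.7)
s=r.read_state();t=s['tool_pos'];print(t,s['time'])
a=np.radians(-11.1);X=np.array([np.cos(a),np.sin(a)]);Y=np.array([-np.sin(a),np.cos(a)])
for n,(x,y,zz) in dict(elb=(0,-160,8),tip=(53,-160,8),mid=(0,-100,8)).items():
    P=np.append(t[:2]+(x*X+y*Y)/1000,t[2]-.076+zz/1000);print(n,P.round(4),px(c,P).round(1))
# overlay on post for gate joint
for j in (0,.004,.008):
    H=np.array([.5644,-.1096]);b=np.radians(-11.05);P=H+np.array([np.cos(b),np.sin(b)])*.03+np.array([-np.sin(b),np.cos(b)])*(-.078+j)
    print(j,'ball',P,px(c,np.append(P,.147)).round(1),px(r.calibration('top'),np.append(P,.147)).round(1))
E
```

```text
345 222 [0.5432 0.0284 0.1226] [59 50 32]
350 228 [ 0.5333 -0.0008  0.1252] [44 47 48]
356 233 [ 0.5334 -0.0233  0.122 ] [45 48 49]
362 239 [ 0.5266 -0.0519  0.1237] [45 49 49]
367 244 [ 0.4666 -0.123   0.1916] [121 115 109]
371 246 [ 0.5225 -0.0874  0.1259] [50 54 55]
378 243 [ 0.5452 -0.0907  0.1242] [84 82 79]
384 241 [ 0.5618 -0.0962  0.1245] [42 45 47]
[0.55683153 0.08019693 0.18583321] 12.0
elb [ 0.526  -0.0768  0.1178] [368.8 245.6]
tip [ 0.578  -0.087   0.1178] [385.4 238.3]
mid [ 0.5376 -0.0179  0.1178] [355.6 232.5]
0 ball [ 0.5788939  -0.19190387] [418.8 250.4] [462.9 212.8]
0.004 ball [ 0.57966056 -0.18797803] [417.7 249.4] [461.4 212.5]
0.008 ball [ 0.58042722 -0.18405219] [416.7 248.4] [459.9 212.3]
```

```bash
python3 mv.py 534.7 -42.7 184 -11.05
```

```text
t 12.0 off [-0.1561, 0.0024, 0.0022] rot [0.0007, -0.0002, -0.0004] open 24.3 pos [556.8  80.2 185.8] F [-1.2  0.7 -3. ]
 tool x [0.192 0.981 0.   ] y [ 0.981 -0.192  0.001] yaw -11.08
```

jog_arm --moves '[{"offset": [-0.01,0.0024,0.001],"rot": [0,0,0]},{"offset": [-0.03,0.0024,0.001],"rot": [0,0,0]},{"offset": [-0.055,0.0024,0.001],"rot": [0,0,0]},{"offset": [-0.08,0.0024,0.001],"rot": [0,0,0]},{"offset": [-0.105,0.0024,0.001],"rot": [0,0,0]},{"offset": [-0.13,0.0024,0.001],"rot": [0,0,0]},{"offset": [-0.15,0.0024,0.001],"rot": [0,0,0]},{"offset": [-0.156,0.0024,0.001],"rot": [0,0,0]}]'

```text
time: 13.0
tool_pos: [0.5346, -0.043, 0.1838]
ee_rot: [0.0, 0.772, 0.636, 0.0]
contact_force: [-0.2, 0.2, -2.4]
opening: 0.0242
```

```bash
python3 - <<'E'
from bench import r
import cv2
from h import *
for n in ('top','side'):
    p,d=r.grab_frame(n);np.savez(f'pics/{n}5.npz',p=p,d=d)
    a=dict(top=(150,300,360,560),side=(170,330,300,520))[n]
    cv2.imwrite(f'pics/{n}5.png',cv2.resize(p[a[0]:a[1],a[2]:a[3]][:,:,::-1],None,fx=3.5,fy=3.5))
s=r.read_state();t=s['tool_pos'];print(t,s['time'],s['contact_force'])
H=np.array([.5644,-.1096]);b=np.radians(-11.05);M=np.array([[np.cos(b),np.sin(b)],[-np.sin(b),np.cos(b)]]);print('hood frame tool',M@(t[:2]-H))
for n,(x,y,zz) in dict(elb=(0,-160,8),tip=(53,-160,8),mid=(0,-100,8)).items():
    P=np.append(t[:2]+M.T@np.array([x,y])/1000,t[2]-.076+zz/1000);print(n,P.round(4),px(r.calibration('side'),P).round(1),px(r.calibration('top'),P).round(1))
E
```

```text
[ 0.53476617 -0.04231183  0.18377125] 13.1 [ 0.79751258  0.34350243 -2.12609872]
hood frame tool [-0.04198125  0.06036089]
elb [ 0.5041 -0.1993  0.1158] [400.  276.4] [462.8 240.9]
tip [ 0.5561 -0.2095  0.1158] [417.2 267.9] [465.5 221.7]
mid [ 0.5156 -0.1405  0.1158] [384.6 261.1] [441.1 237.1]
```

View pics/top5.png

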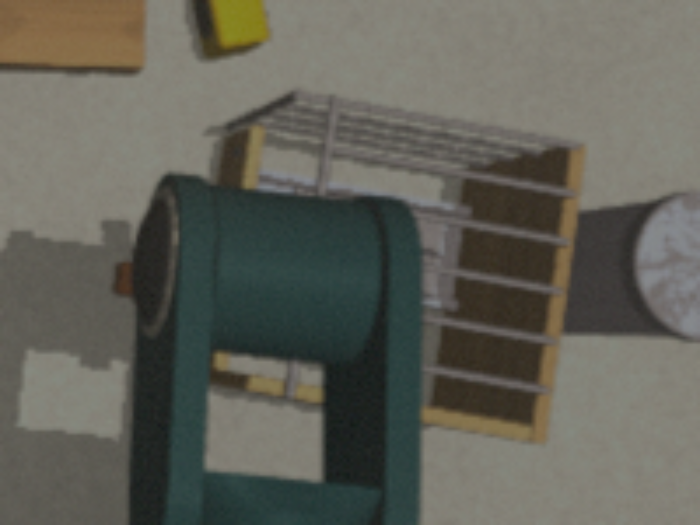

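View pics/side5.png

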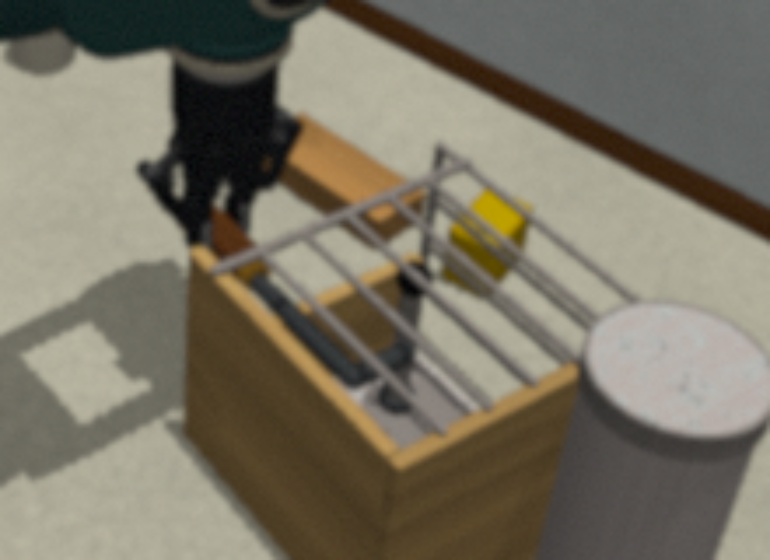

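jog_arm --moves '[{"offset": [0,0.008,0],"rot": [0,0,0]},{"offset": [0,0.02,0],"rot": [0,0,0]},{"offset": [0,0.032,0],"rot": [0,0,0]},{"offset": [0,0.044,0],"rot": [0,0,0]},{"offset": [0,0.054,0],"rot": [0,0,0]},{"offset": [0,0.058,0],"rot": [0,0,0]},{"offset": [0,0.058,0],"rot": [0,0,0]},{"offset": [0,0.058,0],"rot": [0,0,0]}]'

```text
time: 14.1
tool_pos: [0.5802, -0.0508, 0.1838]
ee_rot: [-0.0, 0.772, 0.636, -0.0]
contact_force: [0.4, 0.4, -2.6]
opening: 0.0238
```

```bash
python3 - <<'E'
from bench import r
import cv2
from h import *
n='side'
p,d=r.grab_frame(n);a=(190,310,350,510)
cv2.imwrite(f'pics/{n}6.png',cv2.resize(p[a[0]:a[1],a[2]:a[3]][:,:,::-1],None,fx=5,fy=5,interpolation=cv2.INTER_CUBIC))
s=r.read_state();t=s['tool_pos'];print(t,s['time'],s['contact_force'],s['wrist_torque'])
H=np.array([.5644,-.1096]);b=np.radians(-11.05);M=np.array([[np.cos(b),np.sin(b)],[-np.sin(b),np.cos(b)]]);print('hood frame tool',M@(t[:2]-H))
E
```

```text
[ 0.58016695 -0.05079614  0.18383268] 14.15 [-0.19153459 -0.27114972 -1.43091128] [ 0.05773055 -0.02564089  0.0561369 ]
hood frame tool [0.00420396 0.06073563]
```

View pics/side6.png

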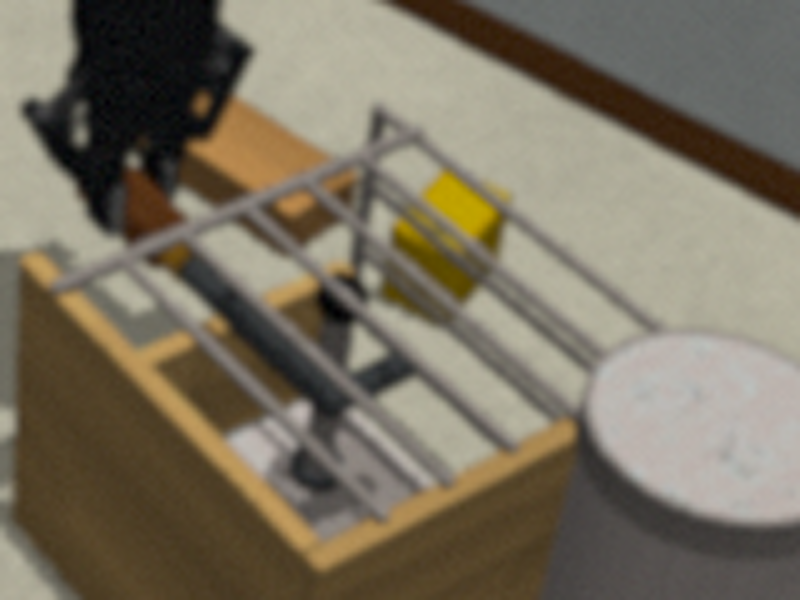

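jog_arm --moves '[{"offset": [0.004,0,0],"rot": [0,0,0]},{"offset": [0.01,0,0],"rot": [0,0,0]},{"offset": [0.017,0,0],"rot": [0,0,0]},{"offset": [0.024,0,0],"rot": [0,0,0]},{"offset": [0.031,0,0],"rot": [0,0,0]},{"offset": [0.038,0,0],"rot": [0,0,0]},{"offset": [0.045,0,0],"rot": [0,0,0]},{"offset": [0.05,0,0],"rot": [0,0,0]}]'

```text
time: 15.15
tool_pos: [0.588, -0.0116, 0.1837]
ee_rot: [0.0, 0.772, 0.636, -0.0]
contact_force: [-0.7, -6.6, -2.0]
opening: 0.0237
```

```bash
cat > st.py <<'E'
from bench import r
import cv2
from h import *
n='side'
p,d=r.grab_frame(n);np.savez('pics/last.npz',p=p,d=d);a=(190,310,350,510)
import time
fn=f'pics/s_{int(time.time())}.png'
cv2.imwrite(fn,cv2.resize(p[a[0]:a[1],a[2]:a[3]][:,:,::-1],None,fx=5,fy=5,interpolation=cv2.INTER_CUBIC))
s=r.read_state();t=s['tool_pos'];print(fn,t,s['time'],s['contact_force'],s['wrist_torque'],s['opening'])
H=np.array([.5644,-.1096]);b=np.radians(-11.05);M=np.array([[np.cos(b),np.sin(b)],[-np.sin(b),np.cos(b)]]);print('hood frame tool',M@(t[:2]-H),'F hood',M@s['contact_force'][:2])
# ball pixel track
E
python3 st.py
```

```text
pics/s_1796570893.png [ 0.58808961 -0.01121959  0.1837409 ] 15.2 [-0.07201844 -5.07969386 -1.71484696] [-0.75579588  0.0558319   0.01069483] 0.024193039208874927
hood frame tool [0.00439427 0.10109695] F hood [ 0.9029191 -4.9993213]
```

jog_arm --moves '[{"offset": [0.0025,0,0],"rot": [0,0,0]},{"offset": [0.005,0,0],"rot": [0,0,0]},{"offset": [0.0075,0,0],"rot": [0,0,0]},{"offset": [0.01,0,0],"rot": [0,0,0]},{"offset": [0.0125,0,0],"rot": [0,0,0]},{"offset": [0.015,0,0],"rot": [0,0,0]},{"offset": [0.0163,0,0],"rot": [0,0,0]},{"offset": [0.0163,0,0],"rot": [0,0,0]}]'

```text
time: 16.2
tool_pos: [0.5905, 0.0011, 0.1837]
ee_rot: [0.0, 0.772, 0.636, -0.0]
contact_force: [1.5, -4.8, -2.1]
opening: 0.024
```

```bash
python3 st.py
```

```text
pics/s_1796570904.png [0.59052729 0.00113689 0.18375309] 16.25 [ 0.10274724 -5.3190733  -2.78209203] [-0.68909557 -0.10708991  0.11649931] 0.02397867117564723
hood frame tool [0.00441845 0.11369156] F hood [ 1.12032547 -5.20076616]
```

View pics/s_1796570904.png

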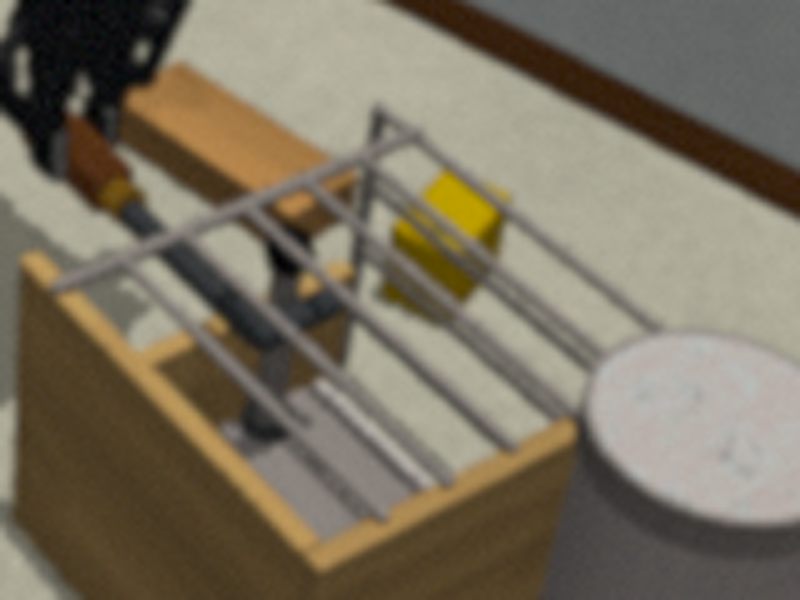

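```bash
python3 - <<'E'
from bench import r
from h import *
H=np.array([.5644,-.1096]);b=np.radians(-11.05)
for j in (0,.006,.03,.04,.05):
    P=H+np.array([np.cos(b),np.sin(b)])*.03+np.array([-np.sin(b),np.cos(b)])*(-.078+j)
    q=px(r.calibration('side'),np.append(P,.147));print(j,q,(q-[350,190])*5)
E
```

```text
0 [418.82098385 250.37250737] [344.10491927 301.86253685]
0.006 [417.19670021 248.92661102] [335.98350106 294.63305509]
0.03 [410.82193212 243.25195317] [304.10966059 266.25976583]
0.04 [408.2221209  240.93766676] [291.1106045 254.6883338]
0.05 [405.65454798 238.65207808] [278.27273992 243.26039038]
```

jog_arm --moves '[{"offset": [0.001,0,0],"rot": [0,0,0]},{"offset": [0.002,0,0],"rot": [0,0,0]},{"offset": [0.003,0,0],"rot": [0,0,0]},{"offset": [0.004,0,0],"rot": [0,0,0]},{"offset": [0.005,0,0],"rot": [0,0,0]},{"offset": [0.005,0,0],"rot": [0,0,0]},{"offset": [0.005,0,0],"rot": [0,0,0]},{"offset": [0.005,0,0],"rot": [0,0,0]}]'

```text
time: 17.25
tool_pos: [0.5913, 0.005, 0.1838]
ee_rot: [0.0, 0.772, 0.636, -0.0]
contact_force: [0.7, -5.4, -2.1]
opening: 0.0235
```

```bash
python3 st.py
```

```text
pics/s_1796570923.png [0.59130533 0.00503683 0.1837628 ] 17.3 [ 0.35969942 -5.31071434 -3.03203706] [-0.79859012 -0.03694589  0.10409711] 0.02369761636442316
hood frame tool [0.00443458 0.11766832] F hood [ 1.37091171 -5.14331329]
```

Still sliding; creep on in 0.5 mm rows.

jog_arm --moves '[{"offset": [0.0005,0,0],"rot": [0,0,0]},{"offset": [0.001,0,0],"rot": [0,0,0]},{"offset": [0.0015,0,0],"rot": [0,0,0]},{"offset": [0.002,0,0],"rot": [0,0,0]},{"offset": [0.0025,0,0],"rot": [0,0,0]},{"offset": [0.0025,0,0],"rot": [0,0,0]},{"offset": [0.0025,0,0],"rot": [0,0,0]},{"offset": [0.0025,0,0],"rot": [0,0,0]}]'

```text
time: 18.3
tool_pos: [0.5916, 0.0064, 0.1836]
ee_rot: [0.001, 0.772, 0.636, -0.001]
contact_force: [-0.2, -11.5, -3.1]
opening: 0.0239
```

```bash
python3 st.py
```

```text
pics/s_1796570934.png [0.59161776 0.00638402 0.18363646] 18.35 [  0.48214599 -11.43902683  -3.21718729] [-1.76553966 -0.02975812  0.05324757] 0.023968856643828126
hood frame tool [0.00448301 0.11905042] F hood [  2.66567456 -11.1345399 ]
```

jog_arm --moves '[{"offset": [0.0003,0,0],"rot": [0,0,0]},{"offset": [0.0005,0,0],"rot": [0,0,0]},{"offset": [0.0007,0,0],"rot": [0,0,0]},{"offset": [0.0008,0,0],"rot": [0,0,0]},{"offset": [0.0008,0,0],"rot": [0,0,0]},{"offset": [0.0008,0,0],"rot": [0,0,0]},{"offset": [0.0008,0,0],"rot": [0,0,0]},{"offset": [0.0008,0,0],"rot": [0,0,0]}]'

```text
time: 19.35
tool_pos: [0.5917, 0.0066, 0.1836]
ee_rot: [0.001, 0.772, 0.636, -0.001]
contact_force: [0.0, -15.7, -3.4]
opening: 0.0241
```

```bash
python3 st.py
```

```text
pics/s_1796570946.png [0.59170409 0.00659131 0.1835907 ] 19.4 [  0.09363972 -15.44506336  -3.60763296] [-2.31059659  0.0213075   0.02394015] 0.023812350017381637
hood frame tool [0.00452801 0.11927041] F hood [  3.05219029 -15.14076897]
```

jog_arm --moves '[{"offset": [0.0002,0,0],"rot": [0,0,0]},{"offset": [0.0004,0,0],"rot": [0,0,0]},{"offset": [0.0004,0,0],"rot": [0,0,0]},{"offset": [0.0004,0,0],"rot": [0,0,0]},{"offset": [0.0004,0,0],"rot": [0,0,0]},{"offset": [0.0004,0,0],"rot": [0,0,0]},{"offset": [0.0004,0,0],"rot": [0,0,0]},{"offset": [0.0004,0,0],"rot": [0,0,0]}]'

```text
time: 20.4
tool_pos: [0.5918, 0.0067, 0.1836]
ee_rot: [0.001, 0.772, 0.636, -0.001]
contact_force: [-1.1, -17.7, -2.6]
opening: 0.0238
```

```bash
python3 st.py; ls pics/s_*|tail -1
```

```text
pics/s_1796570956.png [0.59175094 0.00667652 0.18358142] 20.45 [ -0.02346028 -18.33823466  -3.96152003] [-2.66882366  0.016402    0.06911457] 0.0241291032488935
hood frame tool [0.00455765 0.11936302] F hood [  3.49178257 -18.00274577]
pics/s_1796570956.png
```

View pics/s_1796570956.png

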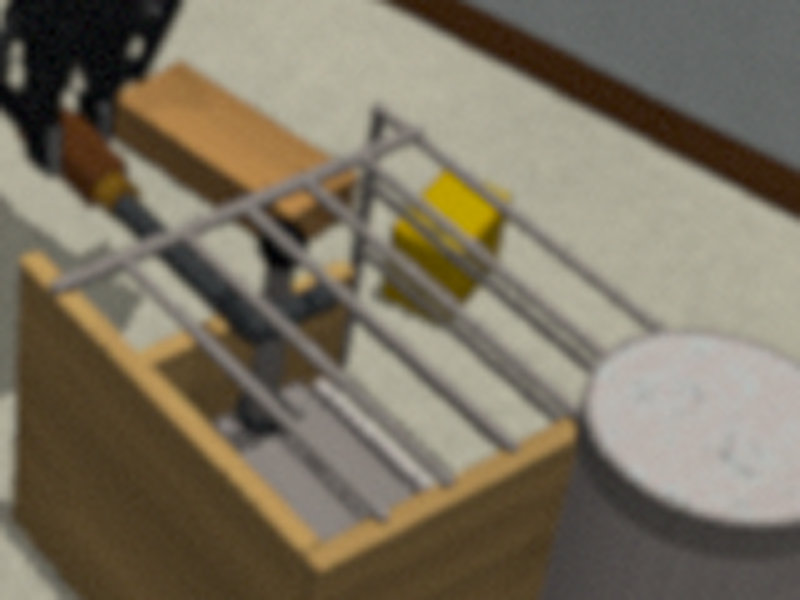

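jog_arm --moves '[{"offset": [-0.003,0,0],"rot": [0,0,0]},{"offset": [-0.009,0,0],"rot": [0,0,0]},{"offset": [-0.015,0,0],"rot": [0,0,0]},{"offset": [-0.017,-0.006,0],"rot": [0,0,0]},{"offset": [-0.017,-0.02,0],"rot": [0,0,0]},{"offset": [-0.017,-0.035,0],"rot": [0,0,0]},{"offset": [-0.017,-0.05,0],"rot": [0,0,0]},{"offset": [-0.017,-0.059,0],"rot": [0,0,0]}]'

```text
time: 21.45
tool_pos: [0.542, 0.004, 0.1839]
ee_rot: [0.0, 0.772, 0.636, 0.0]
contact_force: [0.4, -0.3, -2.1]
opening: 0.0238
```

```bash
python3 st.py; python3 mv.py 562.5 99.7 190 -11.05
```

```text
pics/s_1796570977.png [0.541678   0.00407986 0.18395005] 21.5 [ 1.24271232  0.27977964 -2.13876343] [ 0.01631253 -0.01449685 -0.02616611] 0.024052014637759606
hood frame tool [-0.04408926  0.10721724] F hood [1.16604868 0.51277775]
t 21.5 off [0.1223, 0.0028, -0.0076] rot [0.0001, -0.0, 0.0007] open 24.1 pos [541.7   4.1 184. ] F [ 1.2  0.3 -2.1]
 tool x [0.191 0.982 0.   ] y [ 0.982 -0.191  0.   ] yaw -10.99
```

View pics/s_1796570977.png

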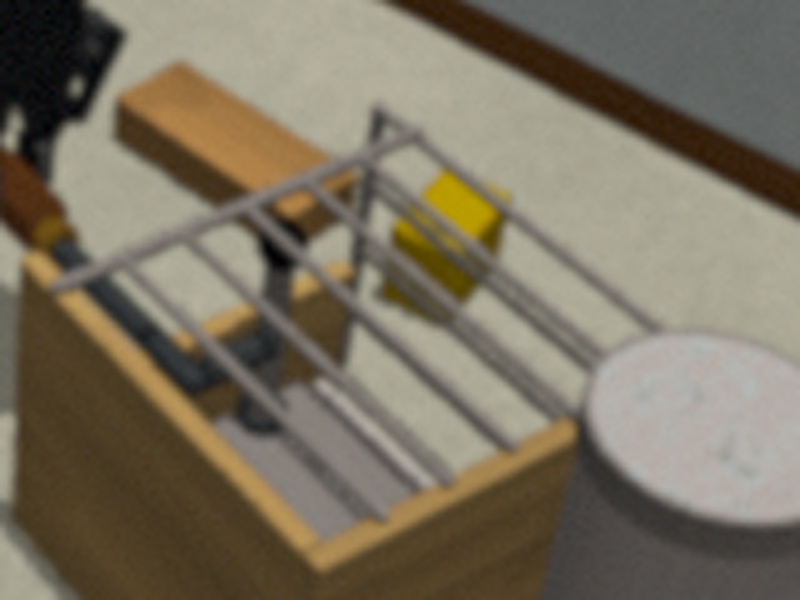

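jog_arm --moves '[{"offset": [0.01,0,0],"rot": [0,0,0]},{"offset": [0.03,0,0],"rot": [0,0,0]},{"offset": [0.055,0,0],"rot": [0,0,0]},{"offset": [0.08,0,0],"rot": [0,0,0]},{"offset": [0.105,0,0],"rot": [0,0,0]},{"offset": [0.125,0,0],"rot": [0,0,0]},{"offset": [0.135,0,0],"rot": [0,0,0]},{"offset": [0.135,0,0],"rot": [0,0,0]}]'

```text
time: 22.5
tool_pos: [0.5635, 0.1101, 0.1837]
ee_rot: [-0.0, 0.771, 0.636, -0.0]
contact_force: [0.9, -0.3, -2.0]
opening: 0.024
```

```bash
python3 st.py; python3 mv.py 564 107 77 -11.05
```

```text
pics/s_1796570990.png [0.56345046 0.10973698 0.18367482] 22.55 [ 0.24958794 -0.61155722 -0.94659046] [ 0.02375298 -0.03866023 -0.03391761] 0.023661046593355203
hood frame tool [-0.04297128  0.21508854] F hood [ 0.36217511 -0.55238172]
t 22.55 off [-0.0032, 0.0013, 0.1333] rot [-0.0001, 0.0002, 0.0007] open 23.7 pos [563.5 109.7 183.7] F [ 0.2 -0.6 -0.9]
 tool x [ 0.191  0.982 -0.   ] y [ 0.982 -0.191 -0.   ] yaw -10.99
```

jog_arm --moves '[{"offset": [0,0,0.025],"rot": [0,0,0]},{"offset": [0,0,0.06],"rot": [0,0,0]},{"offset": [0,0,0.09],"rot": [0,0,0]},{"offset": [0,0,0.112],"rot": [0,0,0]},{"offset": [0,0,0.125],"rot": [0,0,0]},{"offset": [0,0,0.131],"rot": [0,0,0]},{"offset": [0,0,0.134],"rot": [0,0,0]},{"offset": [0,0,0.134],"rot": [0,0,0]}]'

```text
time: 23.55
tool_pos: [0.5637, 0.1098, 0.077]
ee_rot: [0.0, 0.772, 0.636, 0.0]
contact_force: [0.1, -0.3, -1.6]
opening: 0.0241
```

jog_arm --moves '[{"offset": [0,0,0],"rot": [0,0,0]},{"offset": [0,0,0],"rot": [0,0,0]},{"offset": [0,0,0],"rot": [0,0,0]},{"offset": [0,0,0],"rot": [0,0,0]},{"offset": [0,0,-0.02],"rot": [0,0,0]},{"offset": [0,0,-0.06],"rot": [0,0,0]},{"offset": [0,0,-0.12],"rot": [0,0,0]},{"offset": [0.03,0,-0.18],"rot": [0,0,0]}]' --jaw 70

```text
time: 24.55
tool_pos: [0.5679, 0.1327, 0.2234]
ee_rot: [0.0, 0.772, 0.636, 0.0]
contact_force: [1.0, -0.1, 0.8]
opening: 0.0701
```

jog_arm --moves '[{"offset": [0.06,0,-0.02],"rot": [0,0,0]},{"offset": [0.12,-0.05,-0.04],"rot": [0,0,0]},{"offset": [0.18,-0.11,-0.05],"rot": [0,0,0]},{"offset": [0.22,-0.17,-0.05],"rot": [0,0,0]},{"offset": [0.24,-0.2,-0.05],"rot": [0,0,0]},{"offset": [0.24,-0.2,-0.05],"rot": [0,0,0]},{"offset": [0.24,-0.2,-0.05],"rot": [0,0,0]},{"offset": [0.24,-0.2,-0.05],"rot": [0,0,0]}]'

```text
time: 25.55
tool_pos: [0.4482, 0.3517, 0.2609]
ee_rot: [0.0, 0.772, 0.636, 0.0]
contact_force: [0.9, -1.0, 0.9]
opening: 0.0706
```

```bash
python3 - <<'E'
from bench import r
from fitrod import *
for n in ('top','side'):
    p,d=r.grab_frame(n);np.savez(f'pics/{n}9.npz',p=p,d=d);cv2.imwrite(f'pics/{n}9.png',p[:,:,::-1])
s=r.read_state();print(s['time'],s['tool_pos'],s['contact_force'])
z=np.load('pics/top9.npz');c=r.calibration('top');W=cloud(c,z['d']);p=z['p'].astype(int);Z=W[...,2]
m=(W[...,2]>.006)&(Z<.03)&(W[...,1]>-.08)&(W[...,1]<.16)&(W[...,0]>.48)&(W[...,0]<.65)&(p.sum(-1)<230)
q=W[m];print(m.sum(),q.mean(0),q.min(0),q.max(0))
def rep(n,m):
    q=W[m]; rect=cv2.minAreaRect((q[:,:2]*1000).astype(np.float32)); print(n,np.round(rect[0],1),np.round(rect[1],1),round(rect[2],1))
def box(a,b,c_,d):
    m=np.zeros(W.shape[:2],bool);m[a:b,c_:d]=1;return m&(z['d']>.2)
rep('ball',box(200,230,430,470)&(Z>.13)&(Z<.165)&(p.sum(-1)<230))
rep('glue',box(155,195,240,280)&(Z>.02));rep('tape',box(130,170,410,440)&(Z>.03));rep('offcut',box(140,175,345,405)&(Z>.02))
E
```

```text
25.65 [0.44818883 0.35172231 0.26062674] [ 0.68342774 -0.50062213 -0.17200303]
312 [0.54811834 0.01348967 0.01693688] [ 0.52716558 -0.06120056  0.00678946] [0.58055359 0.14482268 0.02988856]
ball [ 588.5 -141.4] [20.5 24.7] 77.1
glue [699.1 352.5] [63.9 61.8] 1.1
tape [ 765.7 -130.6] [70.2 49.9] 8.3
offcut [751.1  16.6] [149.3  60.9] 87.3
```

View pics/top9.png

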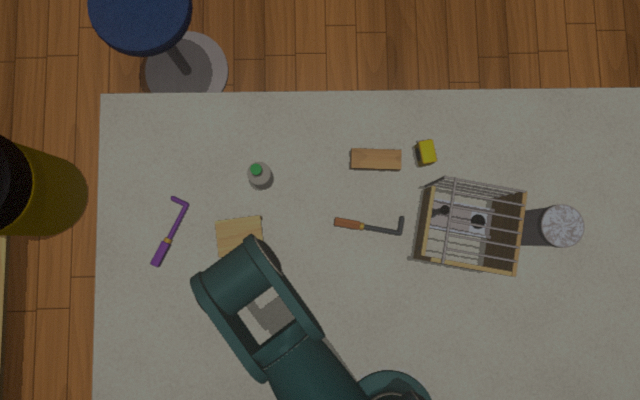

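View pics/side9.png

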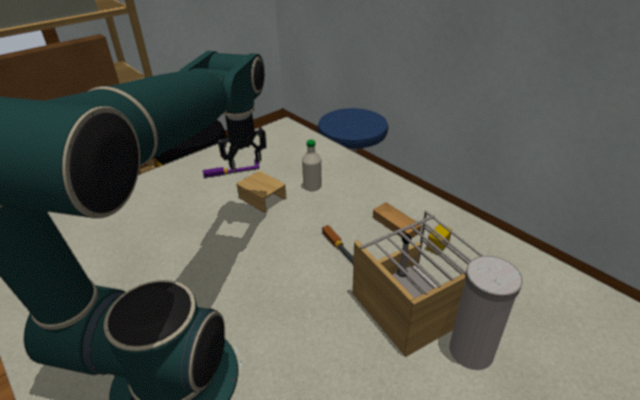

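```bash
python3 - <<'E'
from bench import r
from h import *
z=np.load('pics/top9.npz');c=r.calibration('top');W=cloud(c,z['d']);p=z['p'].astype(int)
for u,v in ((368,226),(380,229),(392,231),(399,232),(401,226),(402,220),(345,222)): print(u,v,W[v,u].round(4),p[v,u])
r.close_job()
E
```

```text
368 226 [0.5525 0.0437 0.014 ] [60 62 60]
380 229 [0.543  0.0083 0.014 ] [61 63 61]
392 231 [ 0.5363 -0.0263  0.0185] [61 59 62]
399 232 [ 0.5331 -0.0475  0.0158] [67 67 66]
401 226 [ 0.5508 -0.0546  0.0136] [62 60 62]
402 220 [ 0.5684 -0.0579  0.0154] [63 64 63]
345 222 [0.565  0.113  0.0286] [107  71  47]
the job is handed in; nothing more can be done
```

The job is handed in at 25.65 s on the robot's clock. I drew the rod out by the crook end, let it go on the bench and took it again by the handle. Then I hooked the lever from behind and slid it to the stop.

- **Pull:** the wrist force rose from about 5 N while sliding to 11, 16 and finally 18 N against the stop. This is a wrist reading; I had no direct measure of the force between rod and lever.
- **Gate:** the lever's ball moved 45 mm and ended within about 1.5 mm of where it should be when fully open.
- **Rod:** it lies flat, with the bar's top 14–18 mm above the bench, all of it in front of the board. Its elbow is about 50 mm clear of the board's outer face and well away from the holder.
- **Bystanders:** the glue bottle, tape measure and offcut show no movement beyond 1 mm.
- **Robot:** the arm is clear of everything, standing at about 0.26 m height.

No check failed. Two readings were a little off but within tolerance:

- The jaws read 13 mm on the 16 mm bar and 24 mm on the 26 mm handle.
- The elbow appeared about 5 mm farther along the bar than my estimate.

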